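Load a shoe heel into the trimming jig and lock it

TASK

Put the stacked shoe-heel block into the D-shaped nest of the jig, turned so that its flat end meets the nest's flat end, and let it drop fully home. Then swing the jig's lever a quarter turn over the heel, right up to its closed stop, to lock it in, and leave the other things on the bench where they are.

Things in the scene. Friction and masses are not known exactly. Their poses are not given: they have to be found in the camera images.
- heel_centre (a point): Centre of the loose heel block, upright on the bench: striped wood layers on a dark rubber foot, D-shaped from above, 66 mm long (its x), 56 wide (y), 56 tall (z, up), 0.1 to 0.2 kg. The -x end is flat, 33 mm from the centre; the sides are straight to 5 mm past the centre; the +x end is a half circle. Grip across the sides, finger tips 15 mm or more above the foot to clear the nest's rim.
- heel_foot (a point): Centre of the underside of the heel block, 28 mm below its centre; same axes.
- heel_flat (a point): Middle of the flat end face of the heel block, 33 mm from its centre along its -x, half-way up.
- nest (a point): Centre of the nest's floor, 10 mm above the bench, on a dark steel plate 162 x 100 x 10 mm fixed to the bench. The nest is an aluminium rim, D-shaped like the heel, 12 mm high, 9 mm thick, 3 mm larger inside than the heel all round, inner top edge bevelled 4 mm. Axes are the jig's: flat end at -x, round end at +x, z up. A heel fully home has its foot here, axes along these.
- lever_hinge (a point): Upright pivot of the lever, fixed to the jig 82 mm from the nest's centre along the jig's +x, 73 mm above the bench (underside of the lever's bar). Axes are the jig's.
- lever_knob (a point): Centre of the lever's grip: a round upright dark wooden knob, 20 mm in diameter, 36 tall (81 to 117 mm above the bench, this point at 99), on a steel bar 112 mm from the pivot. It turns with the bar. The bar (18 mm wide, 8 thick) has a pad below it that clears a heel fully home by 3 mm and jams against one that is not.
- lever (a joint): Angle of the lever about the upright pivot, 0 at the open stop (bar along the jig's +y, beside the nest's round end), growing counter-clockwise seen from above to 1.571 at the closed stop (bar along the jig's -x, over the heel). Light friction (about 0.5 N at the knob) keeps it where it is left.
- red_tin: Bystander: flat round red tin, 63 mm across, 19 mm tall, loose. Origin under its centre.
- blue_jar: Bystander: blue-lidded jar, 79 mm across, 70 mm tall, loose. Origin under its centre.
- box_tacks: Bystander: square worn box, 69 x 69 x 60 mm, loose. Origin under its centre.
Not all that is in view belongs to the job. What is shaped like the part that bears heel_centre but red is not meant.

How it is judged:
By the outcome, as a careful person would: the job done as asked, in the order asked, and still so for the second after the job is handed in, with the robot touching nothing.
It also fails if it takes over 69 s, if anything falls off the work surface, if the arm or the gripper's body presses on something with over 40 N, if the wrist force passes 120 N, or if a joint passes its speed limit or range.

ROBOT

A 6-joint arm with a two-finger parallel gripper is mounted at the origin on a cart in front of the work surface, level with it; the furniture and walls round the work are solid. World frame = base frame: x ahead of the robot, y to its left, z up, the work surface at z = 0. Lengths are in m, angles in degrees, forces in N, time in s.
With the tool pointing down it reaches from about 0.375 to 0.9 m from the base axis. Payload 3.1 kg.
Tool frame: the origin (TCP) lies midway between the tips of the shut fingers; the grasp point (between the pads) lies bot.hold_point_z behind it (bot.hold_point_z is the distance from the TCP to the grasp point, in m); z points along the fingers, y is the direction in which the jaws open and shut (so a half turn about z gives the same grasp; the last joint's range is limited). The gripper opens to 87 mm and grips with 3 to 60 N. Pads are 19 mm wide; open, the fingers measure 117 mm over their backs; the gripper's body (75 mm by 190 mm) begins 51 mm behind the grasp point.
Start: joints at [-80.873, 30.224, 82.088, -0, 67.689, -10.227], TCP at [0.207, -0.59, 0.223] pointing down, gripper open.
Joint ranges: [-176.69, 176.69], [-43.24, 126.21], [12.49, 139.97], [-82, 262], [0, 151.66], [-163.58, 163.58]. Speed limits (degrees/s): [159.86, 159.86, 180, 180, 180, 180].

INTERFACE

Orientations are given as a 3x3 rotation matrix whose columns are the frame's x, y, z axes.
In Python, from rig import bot, vision gives the robot as it stands.
- The arm moves only by the shell command python3 -m inch 'ROWS'. ROWS is JSON, a list of rows, each a list of 5 numbers: the finger opening in mm, from 0 to 87, then the shift along the tool's x, y, z in mm, then the turn about the tool's z in rad. In form: [[hand, dx, dy, dz, roll], ...]. A call has 1 to 8 rows; each row is the pose to reach, as a shift and turn from the pose measured when the call began, along the tool's axes at that moment; what a row does not reach only later rows make up. A row lasts 1/10 s, in which the tool goes at most 50 mm and 8.59 degrees, less where a joint would pass 70% of its speed; a pose out of reach is approached as far as the arm can. A call with a gripper value outside its range is refused whole. The fingers move at their own pace and stop on an object; the grip force is fixed at half the most. Time passes only in rows, so rows that repeat a pose let the fingers close. It gives the time, the measured TCP pose, the force and the opening at its end, in the units of the state.
- bot.read_state(): the state, without advancing time (a new reading comes with each control period).
- vision.capture(name): name is "scene" or "side" or "wrist"; returns (picture, depth): 384x512x3 uint8, red, green, blue; 384x512 float32, m along the optical axis (not along the pixel's ray), 0 where there is no reading.
- vision.camera_model(name): a dict with "intrinsics" (3x3 intrinsics, pixels), "camera_from_world" (4x4, takes a point from world to camera coordinates). Camera axes: x right, y down, z forward; pixel columns grow to the right and rows downward; lengths in m; the calibration is good to about 2 mm. A picture is of the moment at which its call begins: read the wrist's pose just before it. camera_model takes no time and is no camera call; for the wrist camera it gives the pose at the moment of the call.
- bot.hand_in(): hands the job in, once; it reports no verdict.
The state is a dict: "time_s": time; "joint_positions": joint angles; "qvel": joint speeds; "tau": joint torques, N m; "position": TCP position; "tcp_rot": TCP orientation; "force": force on the tool from outside, world axes, zero at the start; "moment": the same for the moment, N m; "opening": opening from 0.0 (shut) to 1.0 (fully open).
Only numpy, scipy, OpenCV 4.12 (cv2) and the standard library are available. Lean on these libraries where they do the work, as an engineer would, in place of code of your own. Each camera call takes 0.05 s, during which the arm holds its last target. There are 200 camera calls.

## Working session

There is one attempt and no reset: what is moved stays moved. The work goes in short steps, Python scripts to look and compute and a shell command to move; the robot and the scene stay as the last step left them, time stands still between calls to the robot, and variables do not carry over. Pictures are saved under pics/ and viewed, about 8 in all and at most 12, crops included, and the job is handed in when it is done.

```bash
mkdir -p pics
cat > h.py <<'E'
import numpy as np, cv2
from rig import bot, vision
def cap(n,f=None):
    m=vision.camera_model(n); p,d=vision.capture(n)
    np.savez('%s.npz'%(f or n),p=p,d=d,K=m['intrinsics'],T=m['camera_from_world']); return p,d
def world(f):
    z=np.load('%s.npz'%f); d=z['d'];K=z['K'];T=np.linalg.inv(z['T'])
    v,u=np.mgrid[:d.shape[0],:d.shape[1]]
    P=np.stack([(u-K[0,2])/K[0,0]*d,(v-K[1,2])/K[1,1]*d,d],-1)
    W=P@T[:3,:3].T+T[:3,3]; W[d==0]=np.nan; return z['p'],W
E
python3 - <<'E'
from h import *
a=cap('scene')[0];b=cap('side')[0];c=cap('wrist')[0]
cv2.imwrite('pics/1.png',cv2.resize(a,(800,600),interpolation=cv2.INTER_CUBIC)[:,:,::-1])
cv2.imwrite('pics/2.png',np.hstack([cv2.resize(b,(400,300)),cv2.resize(c,(400,300))])[:,:,::-1])
s=bot.read_state();print(s['tcp_rot'],s['position'],bot.hold_point_z,s['time_s'])
E
```

```text
[[ 9.43505621e-01  3.31356390e-01 -2.93492908e-04]
 [ 3.31356393e-01 -9.43504116e-01  1.71003007e-03]
 [ 2.89717625e-04 -1.71067374e-03 -9.99998495e-01]] [ 0.20703407 -0.58909195  0.22177689] 0.0187 0.15
```

View pics/1.png

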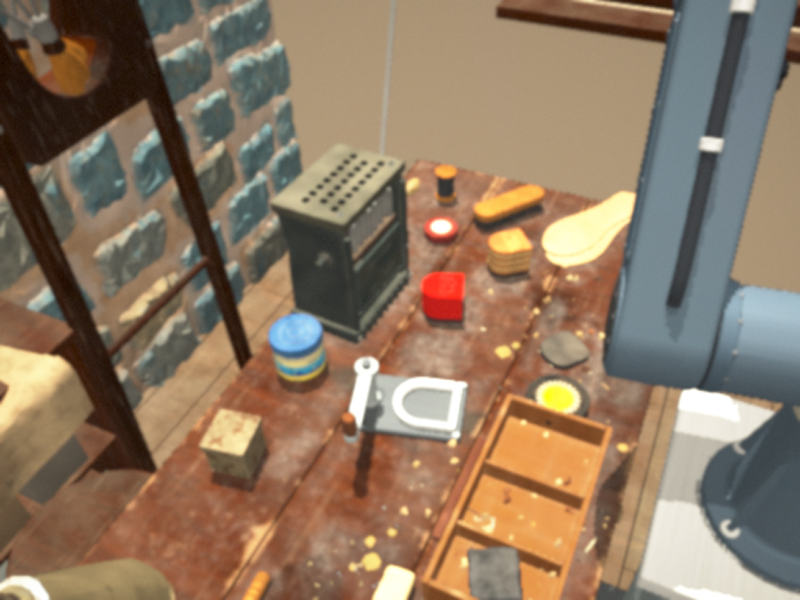

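View pics/2.png

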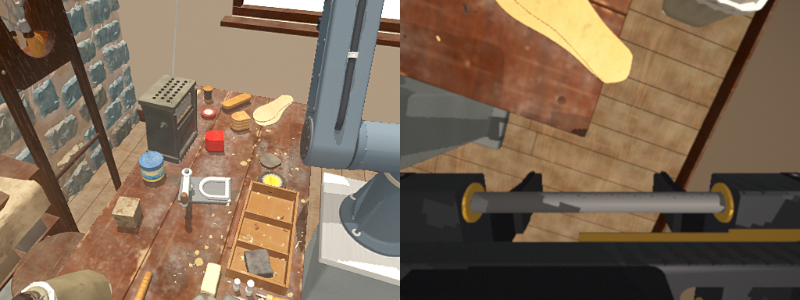

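Picture 1 shows these, in 800x600 pixels:
- Striped wooden heel block at (510,252).
- Red D-block decoy at (443,296).
- Jig at (415,405), with the nest's round end to the left, the hinge at (367,368) and the knob at (349,425).
- Blue jar at (298,347), box at (235,443) and red tin at (440,230).

The heel meant is the striped one, since the red one is excluded. Next I'll measure and confirm in a crop.

Run:
```python
from h import *
p,W=world('scene')
a=cv2.resize(p[140:185,300:350],(500,450),interpolation=cv2.INTER_CUBIC)
b=cv2.resize(p[220:290,210:310],(643,450),interpolation=cv2.INTER_CUBIC)
cv2.imwrite('pics/3.png',cv2.resize(np.hstack([a,b]),(800,315))[:,:,::-1])
def reg(u0,u1,v0,v1,z0,z1,n):
    R=W[v0:v1,u0:u1].reshape(-1,3); R=R[(R[:,2]>z0)&(R[:,2]<z1)]
    if len(R)<5: print(n,len(R));return
    print(n,len(R),R.min(0).round(3),R.max(0).round(3),R.mean(0).round(4))
    r=cv2.minAreaRect((R[:,:2]*1000).astype(np.float32)); print('   ',r)
    return R
reg(305,347,142,180,.048,.064,'heeltop')
reg(265,305,170,210,.04,.07,'red')
reg(225,305,232,285,.015,.03,'rim')
reg(225,305,232,285,.004,.014,'plate')
reg(210,250,220,290,.07,.088,'bar')
reg(210,250,220,290,.105,.125,'knobtop')
reg(165,215,195,245,.05,.1,'jar')
reg(275,300,135,160,.01,.03,'tin')
reg(125,175,255,310,.05,.08,'box')
reg(170,265,90,215,.03,.5,'heater')
```

```text
heeltop 354 [ 0.437 -0.347  0.048] [ 0.51  -0.271  0.06 ] [ 0.4758 -0.3022  0.0546]
    ((477.8033447265625, -303.7700500488281), (67.45272827148438, 59.601234436035156), 41.813751220703125)
red 483 [ 0.498 -0.194  0.04 ] [ 0.57  -0.127  0.059] [ 0.5334 -0.1534  0.0533]
    ((537.3365478515625, -158.13580322265625), (65.51058197021484, 59.7076530456543), 19.40846061706543)
rim 534 [ 0.424 -0.009  0.015] [0.555 0.083 0.029] [0.4783 0.0417 0.02  ]
    ((495.4691467285156, 44.79230499267578), (128.44078063964844, 83.42073822021484), 13.674920082092285)
plate 1694 [ 0.412 -0.019  0.004] [0.567 0.112 0.014] [0.4911 0.0524 0.0092]
    ((492.00396728515625, 40.49150466918945), (139.3404083251953, 116.80863952636719), 12.448701858520508)
bar 430 [0.513 0.046 0.07 ] [0.571 0.178 0.088] [0.5409 0.105  0.0799]
    ((536.5587158203125, 111.44505310058594), (30.05426025390625, 135.361572265625), 20.980253219604492)
knobtop 88 [0.513 0.161 0.105] [0.531 0.179 0.118] [0.5205 0.1711 0.1133]
    ((521.1781005859375, 169.36187744140625), (17.05389404296875, 18.234375), 14.693174362182617)
jar 851 [ 0.649 -0.041  0.05 ] [0.728 0.077 0.073] [0.6845 0.038  0.0664]
    ((691.3618774414062, 18.29671859741211), (77.70310974121094, 117.76640319824219), 9.409404754638672)
tin 226 [ 0.588 -0.374  0.01 ] [ 0.646 -0.311  0.021] [ 0.6155 -0.3409  0.0168]
    ((615.1454467773438, -344.2789611816406), (49.09317398071289, 65.13166046142578), 23.864532470703125)
box 819 [0.641 0.182 0.05 ] [0.712 0.252 0.062] [0.6741 0.2187 0.0583]
    ((676.2593383789062, 216.35768127441406), (62.40534973144531, 62.77617645263672), 11.286764144897461)
heater 7887 [ 0.615 -0.259  0.03 ] [0.749 0.059 0.24 ] [ 0.6663 -0.0869  0.1621]
    ((683.4710693359375, -100.33712768554688), (322.08685302734375, 127.88542938232422), 87.02880859375)
```

View pics/3.png

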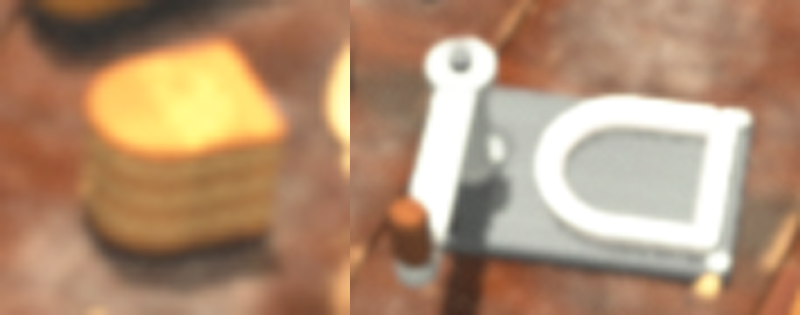

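Picture 3 confirms the striped block: wood layers on a dark foot, flat end to the right at crop (262,85), round end to the left. The nest's flat end is on the right at (725,180). The lever is open, with its knob at (408,230). I'll fit D shapes to get the poses.

```bash
cat >> h.py <<'E'
from scipy.optimize import minimize
def sd(q,g=0.):   # signed distance to heel D outline, mm
    x,y=q[:,0],q[:,1]; 
    box=np.maximum(np.maximum(-33-x,np.abs(y)-28),x-5)
    circ=np.hypot(x-5,y)-28
    return np.where(x>5,circ,np.maximum(-33-x,np.abs(y)-28))-g
def toloc(X,t):
    c,s=np.cos(t[2]),np.sin(t[2]); d=X-t[:2]; return np.c_[d[:,0]*c+d[:,1]*s,-d[:,0]*s+d[:,1]*c]
def fitD(X,fn,c0):
    best=None
    for a in np.radians(np.arange(-180,180,15)):
        r=minimize(lambda t:fn(toloc(X,t)),[*c0,a],method='Nelder-Mead',options=dict(maxiter=800,xatol=.01,fatol=1e-4))
        if best is None or r.fun<best.fun: best=r
    return best.x[:2].round(1),np.degrees(best.x[2]).round(1),round(best.fun,3)
def hull(X): return cv2.convexHull(X.astype(np.float32))[:,0].astype(float)
def resample(h,n=150):
    h=np.r_[h,h[:1]]; s=np.r_[0,np.cumsum(np.linalg.norm(np.diff(h,axis=0),axis=1))]
    t=np.linspace(0,s[-1],n,endpoint=False); return np.c_[np.interp(t,s,h[:,0]),np.interp(t,s,h[:,1])]
def fitheel(X):
    H=resample(hull(X)); return fitD(H,lambda q:np.mean(np.minimum(np.abs(sd(q)),6)),H.mean(0))
def fitrim(X):  # rim top points between g=3 and 12, want mid
    return fitD(X,lambda q:np.mean(np.clip(np.abs(sd(q,7.5)),0,10)),X.mean(0))
def sel(W,c,r,z0,z1):
    R=W.reshape(-1,3); m=(np.hypot(R[:,0]-c[0],R[:,1]-c[1])<r)&(R[:,2]>z0)&(R[:,2]<z1); return R[m][:,:2]*1000
E
python3 - <<'E'
from h import *
p,W=world('scene')
print('heel',fitheel(sel(W,(.477,-.303),.06,.051,.062)))
print('rim',fitrim(sel(W,(.477,.04),.065,.0165,.026)))
m=vision.camera_model('wrist'); T=np.linalg.inv(m['camera_from_world']); print(T.round(3),m['intrinsics'])
E
```

```text
heel (array([ 478.1, -303.2]), np.float64(40.9), np.float64(0.999))
rim (array([477. ,  42.3]), np.float64(14.9), np.float64(2.419))
[[ 0.331 -0.911 -0.245  0.274]
 [-0.944 -0.32  -0.084 -0.566]
 [-0.002  0.259 -0.966  0.385]
 [ 0.     0.     0.     1.   ]] [[284.11128713   0.         252.71229474]
 [  0.         284.11128713 192.96827554]
 [  0.           0.           1.        ]]
```

```bash
python3 -m inch '[[87,44,-22,0,-0.05],[87,88,-45,0,-0.1],[87,132,-68,0,-0.15],[87,176,-90,0,-0.2],[87,220,-113,0,-0.25],[87,264,-135,0,-0.3],[87,308,-158,0,-0.35],[87,350,-180,0,-0.376]]'; python3 -m inch '[[87,0,0,0,0],[87,0,0,0,0]]'
cat > lk.py <<'E'
import sys
from h import *
def run(n,z0,z1,c,r):
    s=bot.read_state(); p,d=cap('wrist',n); p,W=world(n)
    print('t',s['time_s'],s['position'].round(4),'head',np.degrees(np.arctan2(s['tcp_rot'][1][0],s['tcp_rot'][0][0])).round(2),'j',np.round(s['joint_positions'],1),'F',np.round(s['force'],1))
    return p,W,sel(W,c,r,z0,z1)
E
python3 - <<'E'
from lk import *
p,W,X=run('w1',.051,.062,(.477,-.303),.06)
cv2.imwrite('pics/4.png',p[:,:,::-1]); print(len(X),fitheel(X))
E
```

```text
time_s: 0.95
position: [0.4787, -0.3014, 0.222]
tcp_rot: [[0.755, 0.656, -0.0], [0.656, -0.755, 0.002], [0.001, -0.002, -1.0]]
force: [-0.8, -0.4, 0.3]
opening: 1.0
time_s: 1.15
position: [0.4792, -0.3002, 0.2218]
tcp_rot: [[0.753, 0.658, -0.001], [0.658, -0.753, 0.002], [0.0, -0.002, -1.0]]
force: [0.6, -0.6, 0.5]
opening: 1.0
t 1.15 [ 0.4792 -0.3002  0.2218] head 41.17 j [-43.4  25.7  90.7   0.   63.7   5.4] F [ 0.6 -0.6  0.5]
2285 (array([ 479.5, -303.9]), np.float64(38.9), np.float64(0.594))
```

View pics/4.png

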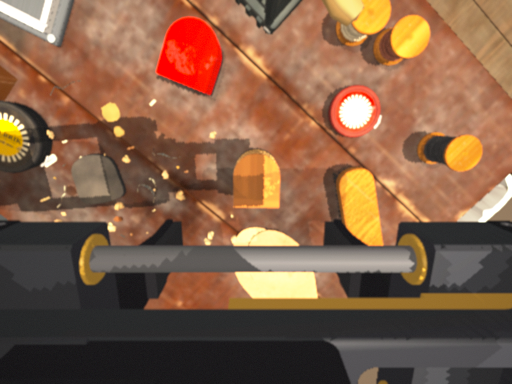

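The wrist view shows the heel at (257,180), round end up (tool +x), sides nearly along tool x, red decoy at (190,57). Descending with the grip 6 mm behind the centre, on the straight sides.

```bash
python3 -m inch '[[87,-8,3,40,0.03],[87,-8,3,80,0.03],[87,-8,3,120,0.03],[87,-8,3,150,0.03],[87,-8,3,175,0.03],[87,-8,3,190,0.03],[87,-8,3,197,0.03],[87,-8,3,197,0.03]]'; python3 -m inch '[[50,0,0,0,0],[40,0,0,0,0],[40,0,0,0,0],[40,0,0,0,0],[40,0,0,0,0],[40,0,0,0,0],[40,0,0,0,0],[40,0,0,0,0]]'
```

```text
time_s: 2.0
position: [0.473, -0.3094, 0.0239]
tcp_rot: [[0.775, 0.632, -0.003], [0.632, -0.775, 0.003], [-0.0, -0.004, -1.0]]
force: [0.4, -0.5, 1.3]
opening: 0.998
time_s: 2.8
position: [0.4733, -0.3095, 0.0244]
tcp_rot: [[0.775, 0.632, -0.002], [0.632, -0.775, 0.002], [-0.0, -0.003, -1.0]]
force: [-1.0, -0.1, 5.9]
opening: 0.644
```

```bash
python3 -m inch '[[40,0,0,-25,0],[40,0,0,-60,0],[40,0,0,-100,0],[40,15,-30,-125,0.05],[40,35,-70,-140,0.1],[40,55,-110,-155,0.16],[40,76,-151,-165,0.21],[40,76,-151,-165,0.21]]'
python3 - <<'E'
from lk import *
s=bot.read_state(); print(s['opening'],s['force'],s['position']-0)
R=np.array(s['tcp_rot']); d=np.array([.400,.020,.2])-s['position']; print((R.T@d*1000).round(1), np.degrees(np.arctan2(R[1,0],R[0,0])))
E
```

```text
time_s: 3.6
position: [0.4335, -0.139, 0.1902]
tcp_rot: [[0.888, 0.46, -0.006], [0.46, -0.888, 0.006], [-0.003, -0.009, -1.0]]
force: [-0.0, -1.6, -1.1]
opening: 0.638
0.6378917937145183 [-0.01913465 -1.56259805 -1.09686054] [ 0.43351522 -0.13895178  0.19018383]
[  43.4 -156.6   -8.6] 27.399525822537644
```

```bash
python3 -m inch '[[40,11,-39,-2,0.05],[40,22,-78,-4,0.1],[40,33,-117,-7,0.15],[40,43,-157,-9,0.2],[40,43,-157,-9,0.2],[40,43,-157,-9,0.2],[40,43,-157,-9,0.2]]'
python3 - <<'E'
from lk import *
p,W,X=run('w2',.0175,.026,(.477,.042),.07)
cv2.imwrite('pics/5.png',p[:,:,::-1]); print(len(X),X.min(0),X.max(0),fitrim(X))
K=sel(W,(.521,.17),.03,.108,.125); print('knob',len(K),K.mean(0))
s=bot.read_state()
H=sel(W,s['position'][:2]+.01*s['tcp_rot'][:2,0],.055,s['position'][2]+.02,s['position'][2]+.04)
print('held',len(H), fitheel(H) if len(H)>50 else '')
E
```

```text
time_s: 4.3
position: [0.4003, 0.0193, 0.2003]
tcp_rot: [[0.962, 0.274, -0.006], [0.275, -0.962, 0.006], [-0.004, -0.007, -1.0]]
force: [-0.2, -0.3, -0.2]
opening: 0.639
t 4.3 [0.4003 0.0193 0.2003] head 15.93 j [-13.5  15.3 113.8   0.3  51.3  60.3] F [-0.2 -0.3 -0.2]
2031 [425.51753548  -8.56480697] [545.37175426  82.4508056 ] (array([478.1,  41.3]), np.float64(14.9), np.float64(2.302))
knob 296 [517.8473271  164.89576248]
held 9403 (array([407.6,  25.6]), np.float64(148.6), np.float64(2.272))
```

View pics/5.png

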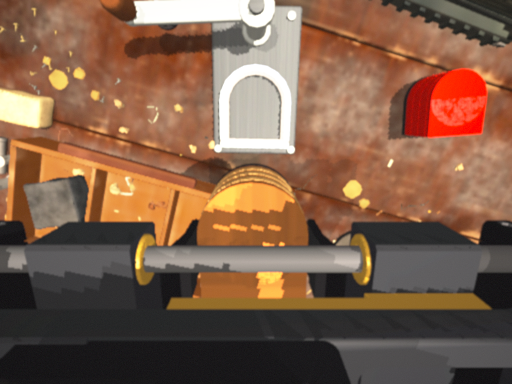

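Picture 5 shows the whole nest, centre about (257,108), with its flat end toward us at row 145. The hinge is at (257,8) and the held heel at (253,215), square in the jaws. I'll refine the nest with brightness on the z=22 mm plane.

```bash
cat >> h.py <<'E'
def plane(f,uv,z):
    q=np.load('%s.npz'%f);K=q['K'];T=np.linalg.inv(q['T'])
    r=np.c_[(uv[:,0]-K[0,2])/K[0,0],(uv[:,1]-K[1,2])/K[1,1],np.ones(len(uv))]@T[:3,:3].T
    return (T[:3,3]+r*((z-T[2,3])/r[:,2])[:,None])[:,:2]*1000
E
python3 - <<'E'
from lk import *
q=np.load('w2.npz'); p=q['p'];g=p.min(2)
m=np.zeros_like(g); m[62:153,214:300]=(g[62:153,214:300]>215)
n,l,st,_=cv2.connectedComponentsWithStats(m); print(st[1:][st[1:,4]>10])
k=1+st[1:,4].argmax(); v,u=np.nonzero(l==k); X=plane('w2',np.c_[u,v].astype(float),.022)
def inr(X,g=0): return fitD(X,lambda t:np.mean(np.clip(np.abs(sd(t,7.5)),4.5,12)),X.mean(0))
print('rimfill',inr(X), fitrim(X))
# corners of plate & hinge
print('screws',plane('w2',np.array([[217,149],[292,150],[291,15.]]),.012).round(1))
print('hinge hole',plane('w2',np.array([[257,8.]]),.085).round(1))
# held heel front arc: top hull ahead of gripper
P,W=world('w2'); s=bot.read_state();R=s['tcp_rot']; L=((W-s['position'])@R)*1000
# L: tool coords (mm); heel top z = tcp -? 
a=L[165:240,190:320].reshape(-1,3); a=a[np.isfinite(a[:,2])&(np.abs(a[:,2])<60)]
print('topz',np.percentile(a[:,2],[1,10,50,90]))
t=a[a[:,2]<np.percentile(a[:,2],10)+4]; print('tool x max',np.percentile(t[:,0],[98,99.5,100]),'y',np.percentile(t[:,1],[0,1,99,100]))
E
```

```text
[[ 214   64   81   89 2499]]
rimfill (array([477.8,  40.6]), np.float64(14.9), np.float64(4.775)) (array([477.9,  40.7]), np.float64(14.5), np.float64(3.035))
screws [[418.   71.9]
 [442.2 -17.2]
 [581.8  29.4]]
hinge hole [[555.5  61. ]]
topz [-34.02622754 -33.40493723 -32.48799733 -10.38467047]
tool x max [39.74207874 40.66572363 41.14209135] y [-28.4763485  -26.84058067  24.98034456  32.75538839]
```

```bash
python3 -m inch '[[40,36,0,10,0.02],[40,73,0,40,0.02],[40,73,0,80,0.02],[40,73,0,115,0.02],[40,73,0,135,0.02],[40,73,0,143,0.02],[40,73,0,143,0.02],[40,73,0,143,0.02]]'
python3 - <<'E'
from lk import *
s=bot.read_state();R=s['tcp_rot']
print(R.T@(np.array([.4703,.039,.0335])-s['position'])*1000, np.degrees(np.arctan2(R[1,0],R[0,0])),s['force'])
E
```

```text
time_s: 5.15
position: [0.4707, 0.0391, 0.0575]
tcp_rot: [[0.967, 0.253, -0.004], [0.253, -0.967, 0.006], [-0.003, -0.007, -1.0]]
force: [0.2, -0.2, -0.8]
opening: 0.64
[-0.34264784  0.19951775 24.03801191] 14.674360448468166 [ 0.18148261 -0.18680215 -0.82228061]
```

```bash
python3 -m inch '[[40,0,0,5,0],[40,0,0,10,0],[40,0,0,14,0],[40,0,0,17,0],[40,0,0,20,0],[40,0,0,22,0],[40,0,0,23,0],[40,0,0,23,0]]'; python3 -m inch '[[40,0,0,0,0]]'
```

```text
time_s: 5.95
position: [0.4705, 0.0393, 0.0346]
tcp_rot: [[0.967, 0.253, -0.005], [0.253, -0.967, 0.006], [-0.003, -0.007, -1.0]]
force: [-0.1, -0.8, 0.2]
opening: 0.642
time_s: 6.05
position: [0.4705, 0.0393, 0.0346]
tcp_rot: [[0.967, 0.253, -0.004], [0.253, -0.967, 0.006], [-0.003, -0.007, -1.0]]
force: [-0.5, 0.2, -0.8]
opening: 0.638
```

No contact yet and about 1 mm above the floor. I'll release, lift, back off and look.

```bash
python3 -m inch '[[75,0,0,0,0],[75,0,0,0,0],[75,0,0,0,0],[75,0,0,0,0],[75,0,0,0,0]]'; python3 -m inch '[[75,0,0,-30,0],[75,0,0,-70,0],[75,-20,0,-110,0],[75,-55,0,-140,0],[75,-90,0,-165,0],[75,-90,0,-165,0],[75,-90,0,-165,0]]'
python3 - <<'E'
from lk import *
p,W,X=run('w3',.06,.072,(.478,.041),.045)
cv2.imwrite('pics/6.png',p[:,:,::-1]); print(len(X),fitheel(X))
Z=W.reshape(-1,3); m=np.hypot(Z[:,0]-.478,Z[:,1]-.041)<.022; print('top z',np.nanpercentile(Z[m,2],[10,50,90]))
K=sel(W,(.521,.17),.03,.112,.125); print('knob',len(K),K.min(0) if len(K) else 0,K.max(0) if len(K) else 0)
E
```

```text
time_s: 6.55
position: [0.4705, 0.0393, 0.0346]
tcp_rot: [[0.967, 0.253, -0.004], [0.253, -0.967, 0.006], [-0.003, -0.007, -1.0]]
force: [0.5, -0.6, -0.1]
opening: 0.855
time_s: 7.25
position: [0.3844, 0.0154, 0.2006]
tcp_rot: [[0.968, 0.253, -0.002], [0.253, -0.968, 0.005], [-0.0, -0.005, -1.0]]
force: [-0.6, -0.3, 0.2]
opening: 0.86
t 7.25 [0.3844 0.0154 0.2006] head 14.63 j [-14.7  13.9 116.    0.3  50.2  60.5] F [-0.6 -0.3  0.2]
3537 (array([478. ,  42.3]), np.float64(17.0), np.float64(0.665))
top z [0.0661297  0.06705957 0.06801177]
knob 0 0 0
```

View pics/6.png

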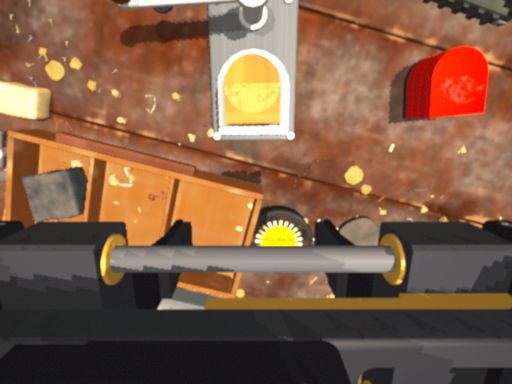

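Picture 6 shows the heel seated in the nest at (252,90), with the rim visible evenly round it and its flat at the nest's flat end. Next I go over the knob at z=0.2, turned -90°.

```bash
python3 -m inch '[[55,25,-16,0,-0.14],[55,50,-32,0,-0.28],[55,75,-48,0,-0.42],[55,100,-65,0,-0.56],[55,125,-81,0,-0.7],[55,150,-97,0,-0.84],[55,175,-114,0,-0.98],[55,175,-114,0,-1.12]]'; python3 -m inch '[[55,0,0,0,-0.14],[55,0,0,0,-0.28],[55,0,0,0,-0.42],[55,0,0,0,-0.45],[55,0,0,0,-0.45],[55,0,0,0,-0.45]]';  python3 - <<'E'
from lk import *
P,W3=world('w3'); Z=W3.reshape(-1,3)
for nm,c in (('plate behind hinge',(530,20)),('plate2',(500,90))):
    m=np.hypot(Z[:,0]-c[0]/1e3,Z[:,1]-c[1]/1e3)<.006; print(nm,m.sum(),np.nanmedian(Z[m,2]))
p,W,X=run('w4',.105,.125,(.524,.17),.03)
cv2.imwrite('pics/7.png',p[:,:,::-1]); print('knob',len(X),*( (X.min(0),X.max(0),X.mean(0)) if len(X) else ()))
B=sel(W,(.54,.12),.07,.07,.088); print('bar',len(B),cv2.minAreaRect(B.astype(np.float32)) if len(B)>5 else '')
print(bot.read_state()['tcp_rot'])
E
```

```text
time_s: 8.1
position: [0.5293, 0.173, 0.1988]
tcp_rot: [[0.185, 0.983, -0.0], [0.983, -0.185, 0.007], [0.006, -0.001, -1.0]]
force: [-0.1, 0.3, -0.4]
opening: 0.631
time_s: 8.7
position: [0.5296, 0.1734, 0.1974]
tcp_rot: [[-0.26, 0.966, -0.002], [0.966, 0.26, 0.007], [0.007, -0.0, -1.0]]
force: [-0.7, -0.1, -0.3]
opening: 0.632
plate behind hinge 94 0.011000730109285456
plate2 94 0.01111189567916343
t 8.7 [0.5296 0.1734 0.1974] head 105.07 j [ 6.4 26.8 93.5  0.4 59.8 -8.9] F [-0.7 -0.1 -0.3]
knob 383 [512.90355178 160.66323314] [532.12367858 179.17616867] [522.16445941 171.16659513]
bar 1200 ((542.096923828125, 117.0732421875), (31.510955810546875, 128.52117919921875), 14.54468059539795)
[[-2.60045465e-01  9.65595050e-01 -1.59828870e-03]
 [ 9.65572728e-01  2.60050325e-01  6.56782189e-03]
 [ 6.75749180e-03  1.64668322e-04 -9.99977154e-01]]
```

View pics/7.png

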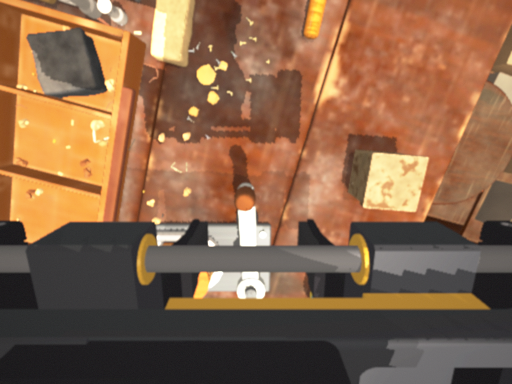

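Picture 7 shows the knob at (246,195), near open at about 3°, with the box well clear at (390,180). The plate reads 11 mm in the same view, so the depth has a +1 mm bias, and the heel top at 67 mm means fully home. Lowering open fingers either side of the knob.

```bash
python3 -m inch '[[55,-1,-8,30,-0.05],[55,-1,-8,60,-0.05],[55,-1,-8,85,-0.05],[55,-1,-8,100,-0.05],[55,-1,-8,105,-0.05],[28,-1,-8,105,-0.05],[28,-1,-8,105,-0.05],[28,-1,-8,105,-0.05]]'; python3 -m inch '[[28,0,0,0,0],[28,0,-8,0,-0.07],[28,-1,-16,0,-0.14],[28,-2,-24,0,-0.21],[28,-4,-31,0,-0.28],[28,-7,-38,0,-0.35],[28,-10,-46,0,-0.42],[28,-13,-53,0,-0.49]]'
python3 - <<'E'
from lk import *
s=bot.read_state();R=s['tcp_rot'];d=s['position'][:2]*1000-[557.3,61.9];print(np.hypot(*d),np.degrees(np.arctan2(d[1],d[0])),np.degrees(np.arctan2(R[1,0],R[0,0])))
E
```

```text
time_s: 9.55
position: [0.5228, 0.1711, 0.0937]
tcp_rot: [[-0.308, 0.951, 0.001], [0.951, 0.308, 0.007], [0.006, 0.003, -1.0]]
force: [0.3, -0.1, -0.9]
opening: 0.444
time_s: 10.35
position: [0.4771, 0.1424, 0.0944]
tcp_rot: [[-0.721, 0.692, 0.004], [0.692, 0.721, 0.007], [0.002, 0.008, -1.0]]
force: [1.0, 0.2, 0.4]
opening: 0.319
113.62960574193772 134.90738112384412 136.17726680159052
```

```bash
python3 -m inch '[[28,0,-8,0,-0.07],[28,-1,-16,0,-0.14],[28,-2,-24,0,-0.21],[28,-4,-31,0,-0.28],[28,-7,-38,0,-0.35],[28,-10,-46,0,-0.42],[28,-13,-53,0,-0.49],[28,-17,-59,0,-0.56]]'
python3 - <<'E'
from lk import *
s=bot.read_state();R=s['tcp_rot'];d=s['position'][:2]*1000-[557.3,61.9];print(np.hypot(*d),np.degrees(np.arctan2(d[1],d[0])),np.degrees(np.arctan2(R[1,0],R[0,0])))
E
```

```text
time_s: 11.15
position: [0.4488, 0.0879, 0.0946]
tcp_rot: [[-0.98, 0.201, 0.005], [0.201, 0.98, 0.007], [-0.003, 0.008, -1.0]]
force: [-0.2, 1.5, -0.0]
opening: 0.322
111.5796631524869 166.52691531428107 168.42070623973063
```

```bash
python3 -m inch '[[28,0,-8,0,-0.07],[28,-1,-16,0,-0.14],[28,-2,-24,0,-0.21],[28,-4,-31,0,-0.28],[28,-7,-38,0,-0.35],[28,-10,-46,0,-0.42],[28,-13,-52,0,-0.46],[28,-13,-52,0,-0.46]]'; python3 -m inch '[[28,0,-2,0,0],[28,0,-3,0,0],[28,0,-3,0,0]]'
python3 - <<'E'
from lk import *
s=bot.read_state();R=s['tcp_rot'];d=s['position'][:2]*1000-[557.3,61.9];print(np.hypot(*d),np.degrees(np.arctan2(d[1],d[0])),np.degrees(np.arctan2(R[1,0],R[0,0])))
E
```

```text
time_s: 11.95
position: [0.452, 0.0337, 0.0949]
tcp_rot: [[-0.967, -0.254, 0.007], [-0.254, 0.967, 0.007], [-0.009, 0.005, -1.0]]
force: [0.3, 0.2, 0.4]
opening: 0.32
time_s: 12.25
position: [0.453, 0.0309, 0.095]
tcp_rot: [[-0.967, -0.254, 0.008], [-0.254, 0.967, 0.007], [-0.009, 0.004, -1.0]]
force: [-0.7, -0.4, 0.3]
opening: 0.319
108.83638978950145 -163.42380257992681 -165.30181789913956
```

```bash
python3 -m inch '[[28,0,-1,0,0],[28,0,-2,0,0],[28,0,-2,0,0]]'; python3 -m inch '[[28,0,-1,0,0],[28,0,-2,0,0],[28,0,-2,0,0]]'; python3 -m inch '[[28,0,-1,0,0],[28,0,-2,0,0],[28,0,-2,0,0]]'
```

```text
time_s: 12.55
position: [0.4531, 0.0296, 0.095]
tcp_rot: [[-0.967, -0.253, 0.007], [-0.253, 0.968, 0.008], [-0.009, 0.006, -1.0]]
force: [0.2, 3.9, 0.5]
opening: 0.324
time_s: 12.85
position: [0.4531, 0.0295, 0.0949]
tcp_rot: [[-0.968, -0.251, 0.006], [-0.25, 0.968, 0.011], [-0.009, 0.009, -1.0]]
force: [0.3, 11.1, 0.2]
opening: 0.328
time_s: 13.15
position: [0.4531, 0.0294, 0.0949]
tcp_rot: [[-0.969, -0.248, 0.005], [-0.248, 0.969, 0.014], [-0.009, 0.013, -1.0]]
force: [0.7, 10.5, 1.4]
opening: 0.319
```

The hard stop shows: force rises to 11 N with no motion, where the closed position should be. I'll ease off to centre, open, rise and look.

```bash
python3 -m inch '[[28,0,3,0,0],[45,0,3,0,0],[45,0,3,0,0],[45,0,3,0,0]]'; python3 -m inch '[[45,0,0,-30,0],[45,0,0,-60,0],[45,0,0,-90,0],[45,20,0,-120,0],[45,20,0,-120,0],[45,20,0,-120,0]]';  python3 - <<'E'
from lk import *
a=cap('scene','s2')[0]
p,W,X=run('w5',.105,.125,(.449,.034),.03); W2=world('s2')[1]
for x in (X,sel(W2,(.449,.034),.03,.105,.125)):
    if len(x): c=(x.min(0)+x.max(0))/2; print('knob',len(x),c,np.degrees(np.arctan2(61.9-c[1],557.3-c[0])))
cv2.imwrite('pics/8.png',np.hstack([cv2.resize(p,(400,300)),cv2.resize(a[110:320,110:390],(400,300))])[:,:,::-1])
for n,c,r,z in (('tin',(.615,-.344),.05,(.014,.025)),('box',(.676,.216),.06,(.055,.066)),('jar',(.685,.038),.06,(.066,.076))):
    for w in (world('scene')[1],W2):
        x=sel(w,c,r,*z); print(n,len(x),x.mean(0).round(1))
E
```

```text
time_s: 13.55
position: [0.4526, 0.0319, 0.0949]
tcp_rot: [[-0.969, -0.248, 0.006], [-0.248, 0.969, 0.014], [-0.009, 0.012, -1.0]]
force: [-0.9, 0.8, -0.2]
opening: 0.486
time_s: 14.15
position: [0.4327, 0.025, 0.2151]
tcp_rot: [[-0.969, -0.248, 0.008], [-0.247, 0.969, 0.013], [-0.011, 0.011, -1.0]]
force: [0.7, 0.1, -0.9]
opening: 0.513
t 14.2 [0.4325 0.0251 0.2144] head -165.66 j [ -12.1   16.1  109.2    1.    54.6 -117.1] F [-0.6 -0.2  0.3]
knob 332 [447.50352301  32.78044149] 14.853681081748874
knob 71 [448.15518774  34.92930171] 13.880255550974129
tin 224 [ 618.5 -341.6]
tin 98 [ 632.8 -335.8]
box 757 [675.2 217.9]
box 757 [675.3 217.7]
jar 643 [688.   38.1]
jar 645 [687.7  38.3]
```

View pics/8.png

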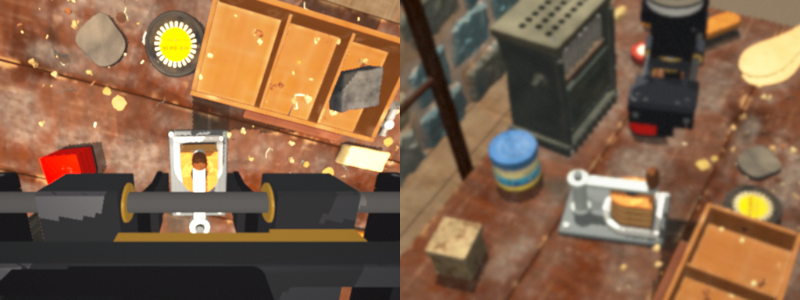

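Picture 8 shows the bar over the heel with its knob at (198,160) on the jig's centreline, and the heel in the nest. The tin reading is partly hidden by the arm, and nothing came near it. Handing in.

```bash
python3 -c "
from rig import bot
print(bot.hand_in(), bot.read_state()['time_s'])"
```

```text
the job is handed in; nothing more can be done
the job is handed in; nothing more can be done
```

I put the striped heel block in the nest, flat end to flat end, swung the lever to its closed stop, and handed the job in at about 14.2 s of the 69 s allowed. No verdict was reported.

- **Heel:** its top measured 56 mm above the plate in the same view, so it is fully home. Its centre is within about 1.5 mm of the nest's. The outline fit of the heel's turn gave 17.0° against the jig's 14.8°; the fit is only good to about 2°, and the rim holds the heel.
- **Lever:** it met a hard stop, with the force rising to 11 N and no further motion. After release, the wrist camera put the bar at 14.9° against the jig's 14.8°, so it is closed. The scene camera gave 13.9°, about 1° off.
- **Other things:** the box and jar are within 0.3 mm of where they were. The arm partly hid the red tin in the last picture, so its shifted reading there is not usable, but the arm's path never came near it. I did not re-measure the red decoy block, and the arm did not touch it. The gripper finished clear of everything.

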